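# Change a shop display over from rolling pins to hanging caddies

## Task

Change this display over. First lift the steel bin with the black board straight up and level out of the organiser frame, tip all its rolling pins into the dark wooden crate and set the empty bin fully home in its bay again; then hang every caddy there is by its loop on the rod of the display hook, largest first, so that the larger always hangs nearer the post, and let go. Leave the red-board bin and the other wares where they are.

Things in the scene. Friction and masses are not known exactly. Their poses are not given: they have to be found in the camera images.
- frame: fixed wooden organiser frame, 156 (x) x 268 (y) x 45 high; origin centre of underside; front (card holders) is -x. Two bays side by side, centred at y = +64 and -64 mm, each 131 x 115 inside, floor 6 mm above the origin: a bin has 2.5 mm play all round. One bay holds the bin with the black board, the other the red-board bin (either way round).
- bin: steel bin, 126 (x) x 110 (y), walls 60 high, 170 g; origin centre of underside, axes as the frame's. Its front (-x) is only 30 high with an inner ramp of 33 degrees: pins roll out over it when tipped front-down some 60 degrees. Grip: black upright board on the back wall, 10 thick (x), 60 wide (y), centred at x = +58, z from 60 to 108 mm; the pins lie below the rim.
- bin_lip (a point): middle of the bin's front pouring edge: 63 mm in front of (-x) and 30 mm above the bin's origin
- crate: loose open dark wooden crate, 200 (x) x 210 (y) x 60 high, walls and floor 8 mm, about 0.9 kg; origin centre of underside
- hook: fixed display hook: dark steel post (22 diameter, 265 high) on a foot, with one straight level steel rod 12 mm thick from the post along its -x for 172 mm, its top 255 mm above the counter; beyond that its end turns up over its last 20 mm (192 mm from the post axis in all), to 267 mm high. Origin: foot of the post on the counter.
- hook_root (a point): top line of the rod where it meets the post axis (axes as the hook: rod runs to -x)
- large: large caddy: perforated steel box, blue band, 116 wide (y) x 48 deep (x) x 54 high, 200 g (weighted floor). On it a rigid steel loop in its y-z plane (10 thick in x, window 60 wide x 55 high) and on the middle of the crossbar a square blue knob 24 x 24 x 38 high to lift it by; overall height 155 mm. Origin: centre of underside, z up; a half turn about z changes nothing. May be absent.
- medium: medium caddy: perforated steel box, green band, 98 wide (y) x 42 deep (x) x 48 high, 160 g (weighted floor). On it a rigid steel loop in its y-z plane (10 thick in x, window 60 wide x 55 high) and on the middle of the crossbar a square green knob 24 x 24 x 38 high to lift it by; overall height 149 mm. Origin: centre of underside, z up; a half turn about z changes nothing. May be absent.
- small: small caddy: perforated steel box, yellow band, 80 wide (y) x 36 deep (x) x 42 high, 120 g (weighted floor). On it a rigid steel loop in its y-z plane (10 thick in x, window 60 wide x 55 high) and on the middle of the crossbar a square yellow knob 24 x 24 x 38 high to lift it by; overall height 143 mm. Origin: centre of underside, z up; a half turn about z changes nothing. May be absent.
- large_eye (a point): middle of the underside of the large caddy's crossbar, 109 mm above its origin: rests on the rod when hung
- large_knob (a point): point to grip in the large caddy's knob, 139 mm above its origin (16 mm below the knob's top): with the TCP here the fingertips stay just above the crossbar's top; fingers along x or y both fit
- medium_eye (a point): middle of the underside of the medium caddy's crossbar, 103 mm above its origin: rests on the rod when hung
- medium_knob (a point): point to grip in the medium caddy's knob, 133 mm above its origin (16 mm below the knob's top): with the TCP here the fingertips stay just above the crossbar's top; fingers along x or y both fit
- small_eye (a point): middle of the underside of the small caddy's crossbar, 97 mm above its origin: rests on the rod when hung
- small_knob (a point): point to grip in the small caddy's knob, 127 mm above its origin (16 mm below the knob's top): with the TCP here the fingertips stay just above the crossbar's top; fingers along x or y both fit
- pin0: short wooden rolling pin with red ends, 26 diameter, 80 long (barrel 60, end knobs 14 diameter x 10), 30 g; origin at its centre, its axis is y. Lies in the steel bin at the start; may be absent.
- pin1: short wooden rolling pin with red ends, 26 diameter, 80 long (barrel 60, end knobs 14 diameter x 10), 30 g; origin at its centre, its axis is y. Lies in the steel bin at the start; may be absent.
- pin2: short wooden rolling pin with red ends, 26 diameter, 80 long (barrel 60, end knobs 14 diameter x 10), 30 g; origin at its centre, its axis is y. Lies in the steel bin at the start; may be absent.
- cutter_bin: neighbouring bin in the other bay, same size, red board, full of pastry wheels; leave alone
- pepper_mill: dark wooden pepper mill, 170 high; bystander, leave alone; origin centre of underside
- mug: blue mug, 85 high; bystander, leave alone; origin centre of underside
- jar: glass jar, 110 high; bystander, leave alone; origin centre of underside
- bowl: white bowl, 130 wide; bystander, leave alone; origin centre of underside
Things that resemble listed ones, but are neither listed nor needed, are in the scene too. Leave any turquoise look-alike of the medium alone. Leave any orange look-alike of the pin0 alone.

How it is judged:
On the way, in this order (a step that is already met when the one before it is completed fails the run):
1. the bin is lifted clear of the frame, level (z of bin in the frame of frame above 0.05 m and angle between bin's own z axis and vertical below 0.3 rad), for 0.1 s.
2. the bin is tipped front-down over the crate (angle between bin's own z axis and vertical above 0.7 rad and horizontal distance between bin_lip and crate below 0.17 m), for 0.1 s.
3. all rolling pins lie in the crate and the empty bin is fully home in its bay, upright (x of pin0 in the frame of crate between -0.092 and 0.092 m and y of pin0 in the frame of crate between -0.097 and 0.097 m and z of pin0 in the frame of crate between 0 and 0.06 m and x of pin1 in the frame of crate between -0.092 and 0.092 m and y of pin1 in the frame of crate between -0.097 and 0.097 m and z of pin1 in the frame of crate between 0 and 0.06 m and x of pin2 in the frame of crate between -0.092 and 0.092 m and y of pin2 in the frame of crate between -0.097 and 0.097 m and z of pin2 in the frame of crate between 0 and 0.06 m and z of bin in the frame of frame below 0.012 m and x of bin in the frame of frame between -0.012 and 0.012 m and y of bin in the frame of frame between -0.08 and 0.08 m and angle between bin's own z axis and vertical below 0.08 rad), for 0.3 s.
4. the large caddy hangs on the rod by its loop, let go (x of large_eye in the frame of hook_root between -0.185 and -0.012 m and y of large_eye in the frame of hook_root between -0.032 and 0.032 m and z of large_eye in the frame of hook_root between -0.012 and 0.02 m and angle between large's own z axis and vertical below 0.4 rad and contact force between large and the fingers below 0.5 N), for 0.3 s.
5. the medium caddy hangs on the rod by its loop, let go (x of medium_eye in the frame of hook_root between -0.185 and -0.012 m and y of medium_eye in the frame of hook_root between -0.032 and 0.032 m and z of medium_eye in the frame of hook_root between -0.012 and 0.02 m and angle between medium's own z axis and vertical below 0.4 rad and contact force between medium and the fingers below 0.5 N), for 0.3 s.
6. the small caddy hangs on the rod by its loop, let go (x of small_eye in the frame of hook_root between -0.185 and -0.012 m and y of small_eye in the frame of hook_root between -0.032 and 0.032 m and z of small_eye in the frame of hook_root between -0.012 and 0.02 m and angle between small's own z axis and vertical below 0.4 rad and contact force between small and the fingers below 0.5 N), for 0.3 s.
At the end, for the whole second after the job is handed in: pins inside the crate below its rim, crate flat; bin down in its bay (within 6 mm, tilt under 0.08 rad); each caddy hangs by its crossbar on the rod (underside within -12/+20 mm of the rod top, tilt under 0.4 rad); all at rest and let go (all of step 3 and all of step 4 and all of step 5 and all of step 6 and linear speed of each of large, medium, small, bin, crate below 0.05 m/s and angle between crate's own z axis and vertical below 0.1 rad); the robot touches nothing.
It fails at once if the bin is tilted while still inside the frame (z of bin in the frame of frame below 0.036 m and x of bin in the frame of frame between -0.05 and 0.05 m and y of bin in the frame of frame between -0.1 and 0.1 m and angle between bin's own z axis and vertical above 0.3 rad).
It fails at once if a bystander or the red-board bin is disturbed (moved over 40 mm) (distance of any of pepper_mill, mug, jar, bowl, cutter_bin from where it was at the start of the episode above 0.04 m).
It fails at once if the crate is tipped over (angle between crate's own z axis and vertical above 0.6 rad).
Of large, medium, small only 2 to 3 are there at a start; the rules pass over those that are not, and their reading is None.
Of pin0, pin1, pin2 only 2 to 3 are there at a start; the rules pass over those that are not, and their reading is None.
At some moment in a run one of crate, large, medium, small may be knocked a few centimetres aside while the robot is not near it.
It also fails if it takes over 208 s, if anything falls off the work surface, if the arm or the gripper's body presses on something with over 40 N, if the wrist force passes 120 N, or if a joint passes its speed limit or range.

## Robot

A 6-joint arm with a two-finger parallel gripper is mounted at the origin on the work surface. World frame = base frame: x ahead of the robot, y to its left, z up, the work surface at z = 0. Lengths are in m, angles in rad, forces in N, time in s.
With the tool pointing down it reaches from about 0.3 to 0.875 m from the base axis. Payload 4.2 kg.
Tool frame: the origin (TCP) lies between the finger pads, 19 mm behind the fingertips; this is the grasp point; z points along the fingers, x is the direction in which the jaws open and shut, and the axes are right-handed (so a half turn about z gives the same grasp; the last joint's range is limited). The gripper opens to 85 mm and grips with 20 to 120 N. Pads are 22 mm wide; open, the fingers measure 114 mm over their backs; the gripper's body (76 mm by 85 mm) begins 54 mm behind the grasp point. The pads swing forward as they close: fully open they stand 13 mm farther back than shut.
Start: joints at [1.109, 0.32, 1.565, -0, 1.257, -0.02], TCP at [0.246, 0.52, 0.25] pointing down, gripper open.
Joint ranges: [-3.11, 3.11], [-0.84, 2.01], [0.21, 2.61], [-1.34, 4.49], [0.05, 2.63], [-2.56, 2.56]. Speed limits (rad/s): [2.57, 2.57, 3.14, 3.14, 3.14, 3.14].

## Interface

Orientations are given as a unit quaternion [w, x, y, z].
In Python, from station import status, capture, r gives the robot as it stands. The module is installed in compiled form; this text tells all that it offers.
- The arm moves only by the shell command python3 -m handwheel 'ROWS'. ROWS is JSON, a list of rows, each a list of 7 numbers: the shift along the tool's x, y, z in m, then the turn, a rotation vector about the tool's x, y, z in degrees, then the closure, from -1 (fully open) to 1 (shut). A call has 1 to 8 rows; each row shifts and turns the commanded pose from where the row before left it, along the tool's axes as they then stand; what a row does not reach is not made up. A row lasts 1/10 s, in which the tool goes at most 50 mm and 8.59 degrees, less where a joint would pass 70% of its speed; a pose out of reach is approached as far as the arm can. A call with a gripper value outside its range is refused whole. The fingers move at their own pace and stop on an object; the grip force is fixed at half the most. Time passes only in rows, so rows that do not move let the fingers close. It gives the time, the measured TCP pose, the force and the opening at its end, in the units of the state.
- status.sense(): the state, without advancing time (a new reading comes with each control period).
- capture(name): name is "scene" or "top"; returns a dict with "frame" (384x512x3 uint8, red, green, blue), "camera_matrix" (3x3 intrinsics, pixels), "eye" and "orientation" of the camera in the world. Camera axes: x right, y down, z forward; pixel columns grow to the right and rows downward; lengths in m; the calibration is good to about 2 mm. A picture is of the moment at which its call begins. There is no depth.
- r.finish_job(): hands the job in, once; it reports no verdict.
The state is a dict: "time_s": time; "joint_pos": joint angles; "qvel": joint speeds; "tau": joint torques, N m; "tcp_pos": TCP position; "orientation": TCP orientation; "contact_force": force on the tool from outside, world axes, zero at the start; "wrist_torque": the same for the moment, N m; "finger_gap": opening from 0.0 (shut) to 1.0 (fully open).
Only numpy, scipy, OpenCV 4.12 (cv2) and the standard library are available. Lean on these libraries where they do the work, as an engineer would, in place of code of your own. Each camera call takes 0.05 s, during which the arm holds its last target. There are 200 camera calls.

## Working session

There is one attempt and no reset: what is moved stays moved. The work goes in short steps, Python scripts to look and compute and a shell command to move; the robot and the scene stay as the last step left them, time stands still between calls to the robot, and variables do not carry over. Pictures are saved under pics/ and viewed, about 12 in all and at most 16, crops included, and the job is handed in when it is done.

```bash
mkdir -p pics; cat > h.py <<'E'
import numpy as np, cv2
from scipy.spatial.transform import Rotation as R
from station import status, capture, r
def rot(q): return R.from_quat([q[1],q[2],q[3],q[0]])
def snap(cam,name=None):
    c=capture(cam)
    if name: cv2.imwrite('pics/%s.png'%name,c['frame'][:,:,::-1])
    return c
def ray(c,u,v):
    d=np.linalg.inv(c['camera_matrix'])@[u,v,1]; return np.array(c['eye']),rot(c['orientation']).as_matrix()@d
def onz(c,u,v,z):
    e,d=ray(c,u,v); return e+d*(z-e[2])/d[2]
def proj(c,p):
    q=rot(c['orientation']).as_matrix().T@(np.array(p)-c['eye']); k=c['camera_matrix']@q; return k[:2]/k[2]
def two(c1,p1,c2,p2):
    e1,d1=ray(c1,*p1);e2,d2=ray(c2,*p2)
    s=np.linalg.lstsq(np.c_[d1,-d2],e2-e1,rcond=None)[0]
    a=e1+s[0]*d1;b=e2+s[1]*d2; return (a+b)/2,np.linalg.norm(a-b)
E
python3 - <<'E'
from h import *
s=status.sense();print({k:np.round(v,3).tolist() for k,v in s.items()})
for n in('scene','top'):
    c=snap(n,n+'0'); print(n,np.round(c['eye'],3),np.round(rot(c['orientation']).as_matrix(),3).tolist(),c['camera_matrix'])
    cv2.imwrite('pics/%s0.png'%n,cv2.resize(c['frame'][:,:,::-1],(800,600),interpolation=cv2.INTER_CUBIC))
E
```

```text
{'time_s': 0.0, 'joint_pos': [1.109, 0.32, 1.566, -0.0, 1.257, -0.02], 'qvel': [0.001, -0.0, -0.0, 0.0, 0.001, -0.001], 'tau': [-0.001, -41.552, -23.417, -0.0, 0.008, 0.0], 'tcp_pos': [0.246, 0.519, 0.249], 'orientation': [0.0, 0.845, 0.535, -0.001], 'contact_force': [0.445, 0.431, -0.545], 'wrist_torque': [-0.004, 0.029, 0.003], 'finger_gap': 1.0}
scene [1.168 0.76  1.221] [[-0.783, 0.451, -0.428], [0.622, 0.566, -0.541], [-0.002, -0.69, -0.724]] [[483.36500434   0.         253.49686109]
 [  0.         483.36500434 188.49916713]
 [  0.           0.           1.        ]]
top [ 0.362 -0.018  1.182] [[-0.028, -0.985, 0.17], [-0.999, 0.031, 0.019], [-0.024, -0.17, -0.985]] [[354.55794546   0.         257.82145541]
 [  0.         354.55794546 189.21462393]
 [  0.           0.           1.        ]]
```

View pics/scene0.png

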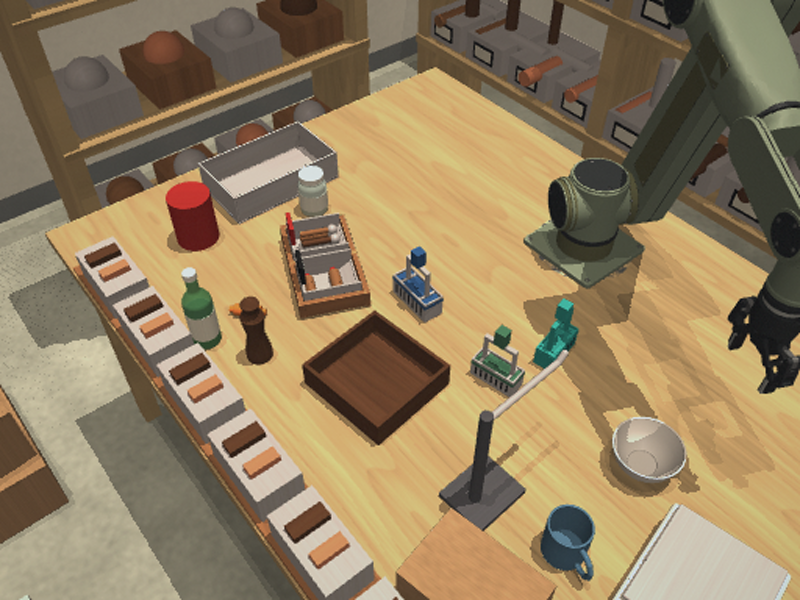

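View pics/top0.png

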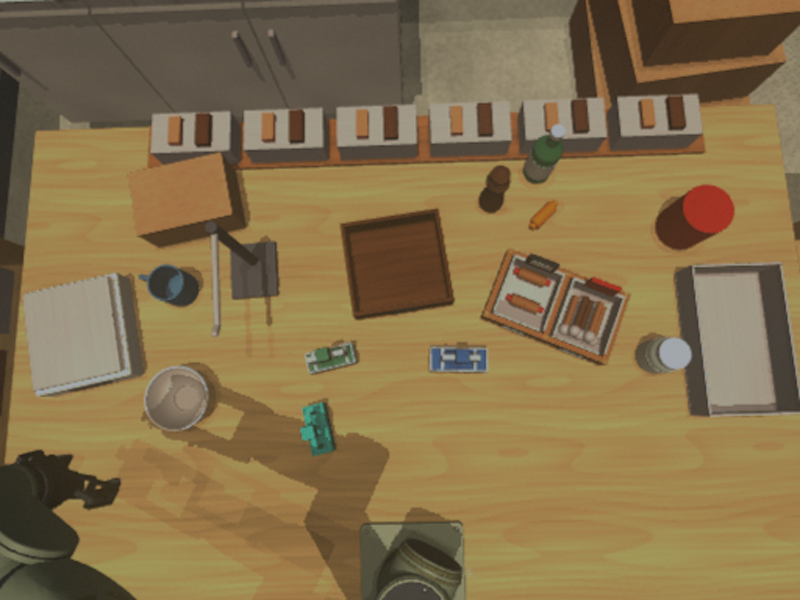

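Visible: the scene view (800 px) shows the frame at (325,265), with black board at (300,265) and red board at (290,230). It also shows the crate (375,375), large (418,285), medium (498,360), a turquoise decoy (557,335) and the hook post (485,460). There is no yellow caddy. In the top view the orange look-alike pin lies outside at (543,215), and two pins lie in the black-board bin at (530,278) and (523,303). I'll confirm with one enlarged composite crop.

```bash
python3 - <<'E'
from h import *
import cv2
t=cv2.imread('pics/top0.png');
c=snap('top');s=snap('scene')
f=c['frame'][:,:,::-1];g=s['frame'][:,:,::-1]
def crop(im,x,y,w,h,k): return cv2.resize(im[y:y+h,x:x+w],(w*k,h*k),interpolation=cv2.INTER_CUBIC)
a=crop(f,305,155,100,75,4)   # frame, top
b=crop(f,190,210,100,75,4) #green + blue + turq top
d=crop(g,175,130,100,75,4)
e=crop(g,240,150,140,105,4); e=cv2.resize(e,(400,300))
cv2.imwrite('pics/comp.png',np.vstack([np.hstack([a,b]),np.hstack([d,e])]))
E
```

```text
(no output)
```

View pics/comp.png

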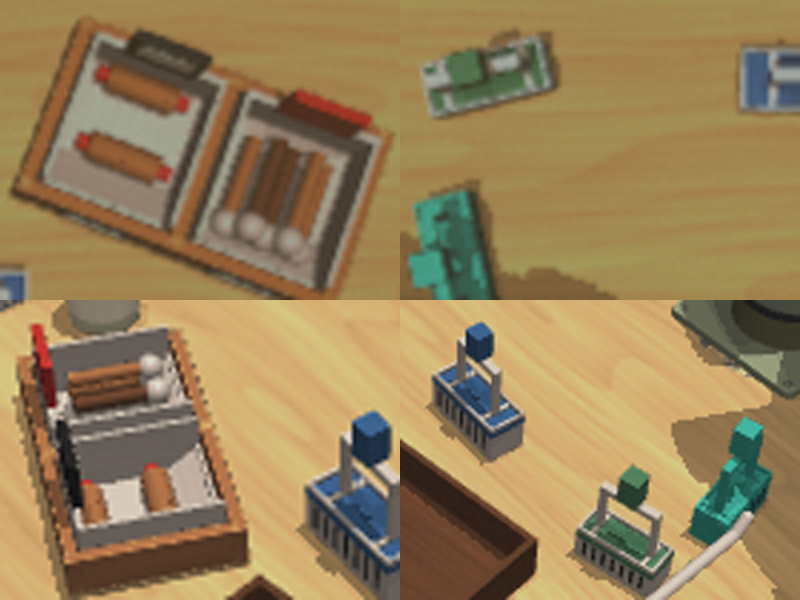

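The enlarged crop confirms three points:
- **Pins:** two red-ended pins are in the black-board bin. The orange one lies outside the bin.
- **Caddies:** large is blue and medium is green. Small is absent and the turquoise one is the decoy.
- **Knobs:** each sits on a silver crossbar.

Next I measure.

```bash
cat > meas.py <<'E'
from h import *
def blobs(c,lo,hi,n,roi=None,k=0):
    hsv=cv2.cvtColor(c['frame'],cv2.COLOR_RGB2HSV); m=cv2.inRange(hsv,lo,hi)
    if roi:
        z=np.zeros_like(m); x,y,w,h=roi; z[y:y+h,x:x+w]=m[y:y+h,x:x+w]; m=z
    if k: m=cv2.morphologyEx(m,cv2.MORPH_CLOSE,np.ones((k,k)))
    _,_,st,ce=cv2.connectedComponentsWithStats(m)
    o=np.argsort(-st[1:,4])[:n]+1
    return m,[(st[i].tolist(),ce[i].round(1).tolist()) for i in o]
E
python3 - <<'E'
from meas import *
t=snap('top');s=snap('scene')
B=((105,110,40),(125,255,255));G=((45,60,30),(75,255,255))
for nm,(lo,hi),rt,rs in(('blue',B,(265,210,60,40),(245,150,45,60)),('green',G,(185,210,60,40),(295,200,50,55))):
    print(nm,'scene',blobs(s,lo,hi,3,rs)[1]); print(' top',blobs(t,lo,hi,3,rt)[1])
def T(u,v,z): return onz(t,u*.64,v*.64,z)
def S(u,v,z): return onz(s,u*.64,v*.64,z)
fc=np.array([T(512,250,.045),T(484,315,.045),T(605,362,.045),T(630,290,.045)])
print('frame corners',fc.round(3).tolist(),fc.mean(0).round(3),[np.linalg.norm(fc[i]-fc[i-1]).round(3) for i in range(4)])
cc=np.array([T(342,223,.06),T(437,211,.06),T(453,300,.06),T(355,318,.06)])
print('crate',cc.round(3).tolist(),cc.mean(0).round(3),[np.linalg.norm(cc[i]-cc[i-1]).round(3) for i in range(4)])
print('rod tip',two(t,np.array([215,331])*.64,s,np.array([566,353])*.64),T(215,331,.26),'root',two(t,np.array([212,228])*.64,s,np.array([487,414])*.64),T(212,228,.26))
f=lambda a,b:(305+a/4,155+b/4)
print('board top', [onz(t,*f(*p),.114).round(3).tolist() for p in((140,32),(212,60),(128,47),(204,76))])
E
```

```text
blue scene [([259, 177, 13, 13, 106], [266.0, 182.6]), ([263, 158, 9, 14, 100], [267.0, 164.4]), ([252, 178, 31, 20, 32], [267.3, 190.1])]
 top [([277, 224, 5, 10, 32], [278.7, 227.4]), ([293, 225, 5, 6, 13], [295.2, 228.3]), ([298, 228, 2, 1, 2], [298.5, 228.0])]
green scene [([309, 226, 18, 15, 134], [318.1, 233.1]), ([316, 208, 11, 15, 116], [321.2, 215.2]), ([302, 231, 26, 17, 28], [315.0, 239.2])]
 top [([202, 223, 19, 13, 125], [209.2, 229.3]), ([222, 221, 4, 10, 18], [223.5, 226.1]), ([198, 233, 3, 4, 9], [199.1, 234.4])]
frame corners [[0.649, -0.229, 0.045], [0.513, -0.163, 0.045], [0.41, -0.402, 0.045], [0.556, -0.466, 0.045]] [ 0.532 -0.315  0.045] [np.float64(0.255), np.float64(0.151), np.float64(0.26), np.float64(0.16)]
crate [[0.716, 0.127, 0.06], [0.735, -0.074, 0.06], [0.544, -0.099, 0.06], [0.513, 0.102, 0.06]] [0.627 0.014 0.06 ] [np.float64(0.204), np.float64(0.202), np.float64(0.193), np.float64(0.204)]
rod tip (array([0.46929073, 0.31836533, 0.2626638 ]), np.float64(0.005130368864018006)) [0.47130902 0.31735635 0.26      ] root (array([0.65041895, 0.32706936, 0.26307507]), np.float64(0.0005033935448578308)) [0.65155434 0.32803809 0.26      ]
board top [[0.621, -0.253, 0.114], [0.597, -0.306, 0.114], [0.609, -0.243, 0.114], [0.584, -0.299, 0.114]]
```

```bash
cat > plan.py <<'E'
# usage: plan.py x y z toolx_yaw_deg tilt_deg [n] : equal body steps to a target; tilt>0 = tool z leans to +toolx
import sys; from h import *; from scipy.linalg import logm,expm
from math import ceil
x,y,z,yaw,tilt=map(float,sys.argv[1:6])
s=status.sense(); A=np.eye(4);A[:3,:3]=rot(s['orientation']).as_matrix();A[:3,3]=s['tcp_pos']
B=np.eye(4);B[:3,:3]=(R.from_euler('z',yaw,degrees=True)*R.from_euler('x',180,degrees=True)*R.from_euler('y',tilt,degrees=True)).as_matrix();B[:3,3]=[x,y,z]
D=np.linalg.inv(A)@B; w=R.from_matrix(D[:3,:3]).as_rotvec(degrees=True)
L=logm(D).real
for n in range(1,200):
    E=expm(L/n); v=E[:3,3]; w1=R.from_matrix(E[:3,:3]).as_rotvec(degrees=True)
    if np.linalg.norm(v)<.048 and np.linalg.norm(w1)<8: break
if len(sys.argv)>6:
    n=int(sys.argv[6]); E=expm(L/n); v=E[:3,3]; w1=R.from_matrix(E[:3,:3]).as_rotvec(degrees=True)
print('total',D[:3,3].round(4),w.round(2)); print('n',n,'step',v.round(4).tolist(),w1.round(2).tolist())
print('tcp',np.round(s['tcp_pos'],4),'t',s['time_s'].__round__(1),'gap',round(s['finger_gap'],2),'F',np.round(s['contact_force'],1))
E
python3 -m handwheel '[[0,0,-0.05,0,0,0,-1],[0,0,-0.05,0,0,0,-1]]'
python3 plan.py 0.608 -0.278 0.32 -23.5 0 24
```

```text
time_s: 0.5
tcp_pos: [0.2454, 0.5189, 0.3495]
orientation: [0.001, 0.845, 0.535, -0.002]
contact_force: [1.1, 1.3, 0.9]
finger_gap: 0.998
total [-0.5653  0.6685  0.0322] [ 0.21  0.23 88.19]
n 24 step [0.0014, 0.0403, 0.0012] [0.01, 0.01, 3.67]
tcp [0.2454 0.5189 0.3495] t 0.5 gap 1.0 F [1.1 1.3 0.9]
```

```bash

python3 -m handwheel '[[0.0014,0.0403,0.001,0,0,3.67,-1],[0.0014,0.0403,0.001,0,0,3.67,-1],[0.0014,0.0403,0.001,0,0,3.67,-1],[0.0014,0.0403,0.001,0,0,3.67,-1],[0.0014,0.0403,0.001,0,0,3.67,-1],[0.0014,0.0403,0.001,0,0,3.67,-1],[0.0014,0.0403,0.001,0,0,3.67,-1],[0.0014,0.0403,0.001,0,0,3.67,-1]]'
python3 -m handwheel '[[0.0014,0.0403,0.001,0,0,3.67,-1],[0.0014,0.0403,0.001,0,0,3.67,-1],[0.0014,0.0403,0.001,0,0,3.67,-1],[0.0014,0.0403,0.001,0,0,3.67,-1],[0.0014,0.0403,0.001,0,0,3.67,-1],[0.0014,0.0403,0.001,0,0,3.67,-1],[0.0014,0.0403,0.001,0,0,3.67,-1],[0.0014,0.0403,0.001,0,0,3.67,-1]]'
python3 -m handwheel '[[0.0014,0.0403,0.001,0,0,3.67,-1],[0.0014,0.0403,0.001,0,0,3.67,-1],[0.0014,0.0403,0.001,0,0,3.67,-1],[0.0014,0.0403,0.001,0,0,3.67,-1],[0.0014,0.0403,0.001,0,0,3.67,-1],[0.0014,0.0403,0.001,0,0,3.67,-1],[0.0014,0.0403,0.001,0,0,3.67,-1],[0.0014,0.0403,0.001,0,0,3.67,-1]]'
python3 -m handwheel '[[0,0,0,0,0,0,-1],[0,0,0,0,0,0,-1]]'
python3 plan.py 0.608 -0.278 0.2 -23.5 0
python3 - <<'E'
from h import *
s=snap('scene')
g=s['frame'][:,:,::-1]
cv2.imwrite('pics/b1.png',cv2.resize(g[110:230,150:310],(800,600),interpolation=cv2.INTER_CUBIC))
E
```

```text
time_s: 1.3
tcp_pos: [0.5047, 0.3303, 0.3417]
orientation: [-0.0, 0.953, 0.302, -0.0]
contact_force: [0.4, 0.3, -0.2]
finger_gap: 0.997
time_s: 2.1
tcp_pos: [0.6361, 0.0394, 0.3337]
orientation: [-0.0, 0.999, 0.051, -0.0]
contact_force: [0.1, 0.1, -0.1]
finger_gap: 1.004
time_s: 2.9
tcp_pos: [0.6081, -0.2786, 0.3256]
orientation: [-0.0, 0.979, -0.204, -0.0]
contact_force: [0.9, -0.7, -1.1]
finger_gap: 1.001
time_s: 3.1
tcp_pos: [0.6081, -0.2777, 0.3257]
orientation: [-0.0, 0.979, -0.203, -0.0]
contact_force: [-0.1, -0.5, 0.2]
finger_gap: 0.996
total [1.000e-04 5.000e-04 1.257e-01] [-0.04  0.03  0.02]
n 3 step [0.0, 0.0001, 0.0419] [-0.01, 0.01, 0.01]
tcp [ 0.6081 -0.2777  0.3257] t 3.1 gap 1.0 F [-0.1 -0.5  0.2]
```

View pics/b1.png

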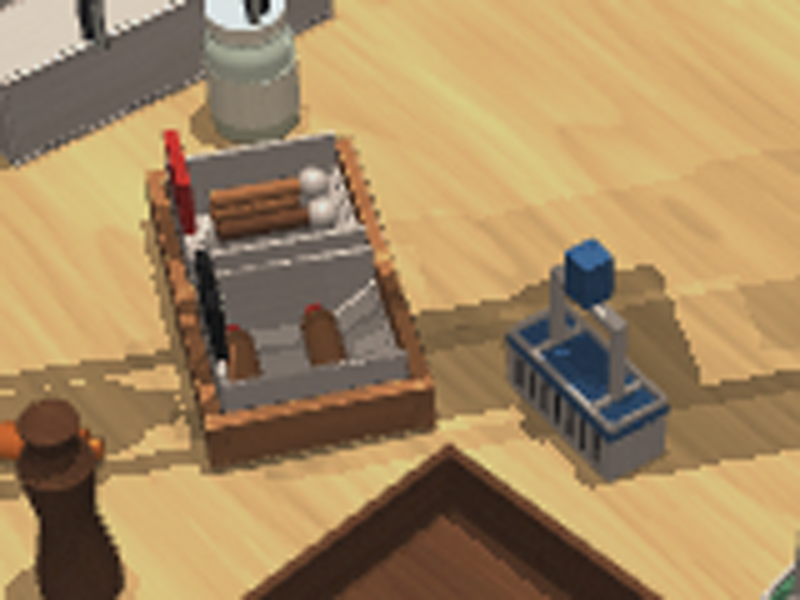

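```bash
python3 - <<'E'
from h import *
s=snap('scene')
f=lambda a,b:(150+a/5,110+b/5)
P=np.array([onz(s,*f(*p),.045) for p in((152,174),(207,437),(434,379),(349,137))])
print(P.round(3).tolist(),P.mean(0).round(3),[np.linalg.norm(P[i]-P[i-1]).round(3) for i in range(4)])
print([onz(s,*f(*p),.114).round(3).tolist() for p in((198,252),(210,251),(222,300),(212,290))])
Rz=R.from_euler('z',-23.5,degrees=True)
for c in((.532,-.315,0),P.mean(0)):
  q=[proj(s,np.array([c[0],c[1],0])+Rz.apply(v)) for v in([.053,.094,.114],[.063,.094,.114],[.053,.034,.114],[.063,.034,.114],[.063,.094,.066])]
  print([((a-150)*5).round() .tolist()+[((b-110)*5).round().tolist()] for a,b in q])
# dark board mask centroid top edge
h=cv2.cvtColor(s['frame'],cv2.COLOR_RGB2GRAY)[150:190,185:200]; print(h[8:34])
E
```

```text
[[0.546, -0.46, 0.045], [0.659, -0.215, 0.045], [0.51, -0.164, 0.045], [0.408, -0.404, 0.045]] [ 0.531 -0.31   0.045] [np.float64(0.149), np.float64(0.27), np.float64(0.158), np.float64(0.261)]
[[0.601, -0.302, 0.114], [0.594, -0.298, 0.114], [0.614, -0.254, 0.114], [0.614, -0.266, 0.114]]Traceback (most recent call last):
  File "<stdin>", line 10, in <module>
TypeError: unsupported operand type(s) for +: 'float' and 'list'
```

```bash

python3 -m handwheel '[[0,0,0.045,0,0,0,-1],[0,0,0.045,0,0,0,-1],[0,0,0.045,0,0,-0.3,-1],[0,0,0.045,0,0,0,-1],[0,0,0.03,0,0,0,-1],[0,0,0.016,0,0,0,-1],[0,0,0,0,0,0,-1]]'
python3 - <<'E'
from h import *
s=snap('scene');t=snap('top')
a=cv2.resize(s['frame'][120:210,170:260,::-1],(400,400),interpolation=cv2.INTER_CUBIC)
b=cv2.resize(t['frame'][140:230,310:400,::-1],(400,400),interpolation=cv2.INTER_CUBIC)
cv2.imwrite('pics/b2.png',np.hstack([a,b]))
E
```

```text
time_s: 3.9
tcp_pos: [0.6075, -0.2746, 0.097]
orientation: [-0.001, 0.98, -0.199, -0.003]
contact_force: [0.1, 0.3, 0.3]
finger_gap: 0.999
```

View pics/b2.png

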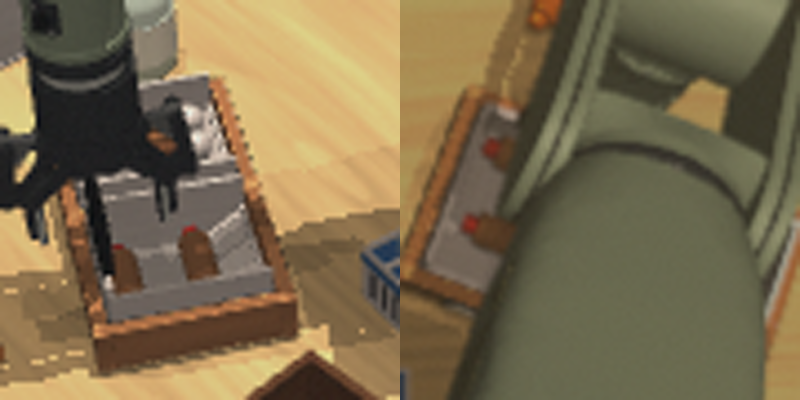

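The board (≈(100,230) in the crop) sits midway between the fingertips (38,240) and (165,215), so I close.

```bash

python3 -m handwheel '[[0,0,0,0,0,0.6,-0.2],[0,0,0,0,0,0,0.2],[0,0,0,0,0,0,0.5],[0,0,0,0,0,0,0.7],[0,0,0,0,0,0,0.7],[0,0,0,0,0,0,0.7]]'
python3 -m handwheel '[[0,0,0,0,0,0,1],[0,0,0,0,0,0,1],[0,0,0,0,0,0,1],[0,0,0,0,0,0,1],[0,0,0,0,0,0,1],[0,0,0,0,0,0,1]]'
```

```text
time_s: 4.6
tcp_pos: [0.6085, -0.277, 0.1001]
orientation: [-0.0, 0.979, -0.205, 0.0]
contact_force: [-0.9, -0.4, 0.3]
finger_gap: 0.147
time_s: 5.2
tcp_pos: [0.6088, -0.2772, 0.1003]
orientation: [0.0, 0.979, -0.205, 0.001]
contact_force: [1.4, -1.2, 2.0]
finger_gap: 0.11
```

Gripped, with a gap of about 9.4 mm on the 10 mm board and negligible side force. Lifting.

```bash

python3 -m handwheel '[[0,0,-0.01,0,0,0,1],[0,0,-0.01,0,0,0,1],[0,0,-0.015,0,0,0,1],[0,0,-0.02,0,0,0,1],[0,0,-0.02,0,0,0,1],[0,0,-0.03,0,0,0,1],[0,0,-0.03,0,0,0,1],[0,0,-0.03,0,0,0,1]]'
python3 -m handwheel '[[0,0,-0.03,0,0,0,1],[0,0,-0.02,0,0,0,1],[0,0,0,0,0,0,1],[0,0,0,0,0,0,1]]'
python3 - <<'E'
from h import *
s=snap('scene');t=snap('top')
cv2.imwrite('pics/b3.png',np.hstack([cv2.resize(s['frame'][70:250,120:300,::-1],(400,400)),cv2.resize(t['frame'][100:280,180:360,::-1],(400,400))]))
E
python3 plan.py 0.655 0.014 0.32 0 0
```

```text
time_s: 6.0
tcp_pos: [0.6077, -0.2765, 0.2665]
orientation: [-0.0, 0.979, -0.205, -0.001]
contact_force: [1.0, 0.1, -2.1]
finger_gap: 0.109
time_s: 6.4
tcp_pos: [0.6079, -0.2766, 0.3146]
orientation: [-0.0, 0.979, -0.205, -0.001]
contact_force: [-0.3, 0.1, -2.9]
finger_gap: 0.107
total [-0.0734 -0.2851 -0.0066] [ -0.06   0.22 -23.69]
n 7 step [-0.0032, -0.0422, -0.001] [-0.01, 0.03, -3.38]
tcp [ 0.6077 -0.2766  0.313 ] t 6.5 gap 0.11 F [ 0.1  0.5 -2.5]
```

View pics/b3.png

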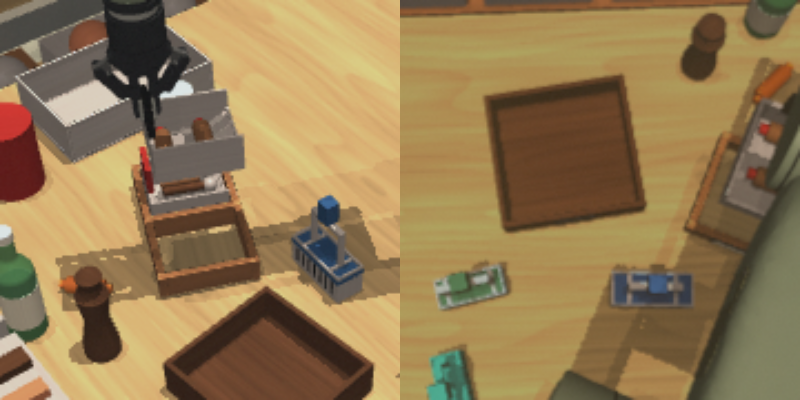

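```bash

python3 -m handwheel '[[-0.003,-0.02,-0.001,0,0,-1.6,1],[-0.0032,-0.042,-0.001,0,0,-3.4,1],[-0.0032,-0.042,-0.001,0,0,-3.4,1],[-0.0032,-0.042,-0.001,0,0,-3.4,1],[-0.0032,-0.042,-0.001,0,0,-3.4,1],[-0.0032,-0.042,-0.001,0,0,-3.4,1],[-0.0032,-0.042,-0.001,0,0,-3.4,1],[-0.003,-0.02,-0.001,0,0,-1.7,1]]'
python3 -m handwheel '[[0,0,0,0,0,0,1],[0,0,0,0,0,0,1],[0,0,0,0,0,0,1]]'
python3 plan.py 0.652 0.014 0.22 0 65 16
python3 plan.py 0.652 0.014 0.22 0 -65 16
```

```text
time_s: 7.3
tcp_pos: [0.6512, 0.0159, 0.3217]
orientation: [-0.001, 1.0, 0.003, -0.001]
contact_force: [-0.4, 0.6, -2.9]
finger_gap: 0.106
time_s: 7.6
tcp_pos: [0.6516, 0.0102, 0.3224]
orientation: [0.0, 1.0, -0.0, -0.001]
contact_force: [0.2, -0.9, -1.9]
finger_gap: 0.106
total [ 0.0005 -0.0039  0.1024] [ 4.000e-02  6.506e+01 -2.000e-02]
n 16 step [-0.0034, -0.0002, 0.0058] [0.0, 4.07, -0.0]
tcp [0.6516 0.0102 0.3224] t 7.6 gap 0.11 F [ 0.2 -0.9 -1.9]
total [ 0.0005 -0.0039  0.1024] [-0.000e+00 -6.494e+01 -4.000e-02]
n 16 step [0.0035, -0.0002, 0.0058] [-0.0, -4.06, -0.0]
tcp [0.6516 0.0102 0.3224] t 7.6 gap 0.11 F [ 0.2 -0.9 -1.9]
```

```bash

python3 -m handwheel '[[0.005,0,0.025,0,0,0,1],[0.005,0,0.025,0,0,0,1],[0.005,0,0.025,0,0,0,1],[0.005,0,0.02,0,0,0,1],[0,0,0,0,5,0,1],[0,0,0,0,6,0,1],[0,0,0,0,6,0,1],[0,0,0,0,6,0,1]]'
python3 -m handwheel '[[0,0,0,0,3,0,1],[0,0,0,0,2.5,0,1],[0,0,0,0,2.5,0,1],[0,0,0,0,2.5,0,1],[0,0,0,0,2.5,0,1],[0,0,0,0,2.5,0,1],[0,0,0,0,2.5,0,1],[0,0,0,0,2.5,0,1]]'
python3 -m handwheel '[[0,0,0,0,2.5,0,1],[0,0,0,0,2.5,0,1],[0,0,0,0,2.5,0,1],[0,0,0,0,2.5,0,1],[0,0,0,0,2.5,0,1],[0,0,0,0,2.5,0,1],[0,0,0,0,2.5,0,1],[0,0,0,0,1,0,1]]'
python3 -m handwheel '[[0,0,0,0,0,0,1],[0,0,0,0,0,0,1],[0,0,0,0,0,0,1],[0,0,0,0,0,0,1],[0,0,0,0,0,0,1],[0,0,0,0,0,0,1],[0,0,0,0,0,0,1],[0,0,0,0,0,0,1]]'
python3 - <<'E'
from h import *
s=snap('scene');t=snap('top')
cv2.imwrite('pics/b4.png',np.hstack([cv2.resize(s['frame'][120:300,160:340,::-1],(400,400)),cv2.resize(t['frame'][100:280,180:360,::-1],(400,400))]))
E
```

```text
time_s: 8.4
tcp_pos: [0.6715, 0.0092, 0.2281]
orientation: [0.0, 0.98, -0.001, 0.201]
contact_force: [0.1, -0.1, -2.9]
finger_gap: 0.11
time_s: 9.2
tcp_pos: [0.6712, 0.0092, 0.2275]
orientation: [0.0, 0.929, -0.001, 0.37]
contact_force: [-0.7, -0.3, -2.2]
finger_gap: 0.109
time_s: 10.0
tcp_pos: [0.678, 0.0072, 0.2607]
orientation: [-0.012, 0.9, 0.005, 0.436]
contact_force: [0.2, 0.2, -0.9]
finger_gap: 0.105
time_s: 10.8
tcp_pos: [0.6782, 0.0085, 0.2608]
orientation: [-0.012, 0.9, 0.006, 0.436]
contact_force: [0.4, 0.6, -1.8]
finger_gap: 0.109
```

View pics/b4.png

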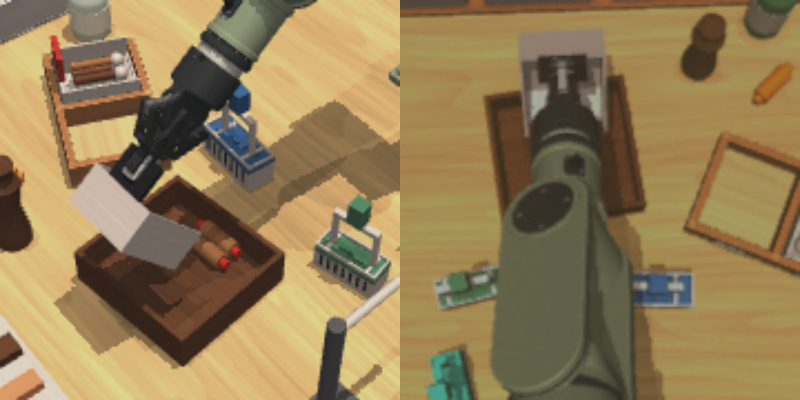

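Both pins (at (220,250) and (232,240) in the left crop) lie in the crate and the bin is empty. Tilt stopped at 52° (0.9 rad), which is enough. I level it and go back.

```bash

python3 plan.py 0.655 0.012 0.32 0 0 10
```

```text
total [ 0.032  -0.005  -0.0548] [ -1.42 -51.71   0.68]
n 10 step [0.0008, -0.0004, -0.0065] [-0.14, -5.17, 0.07]
tcp [0.6782 0.0085 0.2608] t 10.9 gap 0.11 F [-0.4  0.1 -1.6]
```

```bash

python3 -m handwheel '[[0.0008,0,-0.0065,-0.14,-5.2,0.07,1],[0.0008,0,-0.0065,-0.14,-5.2,0.07,1],[0.0008,0,-0.0065,-0.14,-5.2,0.07,1],[0.0008,0,-0.0065,-0.14,-5.2,0.07,1],[0.0008,0,-0.0065,-0.14,-5.2,0.07,1],[0.0008,0,-0.0065,-0.14,-5.2,0.07,1],[0.0008,0,-0.0065,-0.14,-5.2,0.07,1],[0.0008,0,-0.0065,-0.14,-5.2,0.07,1]]'
python3 -m handwheel '[[0.0008,0,-0.0065,-0.14,-5.2,0.07,1],[0.0008,0,-0.0065,-0.14,-5,0.07,1],[0,0,0,0,0,0,1],[0,0,0,0,0,0,1]]'
python3 plan.py 0.6083 -0.277 0.32 -23.65 0 8
```

```text
time_s: 11.7
tcp_pos: [0.6616, 0.0233, 0.2987]
orientation: [-0.027, 0.982, 0.022, 0.186]
contact_force: [1.3, -0.1, -1.2]
finger_gap: 0.107
time_s: 12.1
tcp_pos: [0.6594, 0.0228, 0.3099]
orientation: [-0.023, 0.994, 0.023, 0.1]
contact_force: [0.7, 0.6, -1.0]
finger_gap: 0.106
total [-0.0601  0.2962 -0.035 ] [ -4.97 -10.8   26.17]
n 8 step [-0.0003, 0.0383, -0.0025] [-0.62, -1.35, 3.27]
tcp [0.6594 0.0228 0.3099] t 12.1 gap 0.11 F [ 0.7  0.6 -1. ]
```

```bash

python3 -m handwheel '[[0,0.02,-0.002,-0.6,-1.35,1.6,1],[0,0.038,-0.0025,-0.62,-1.35,3.27,1],[0,0.038,-0.0025,-0.62,-1.35,3.27,1],[0,0.038,-0.0025,-0.62,-1.35,3.27,1],[0,0.038,-0.0025,-0.62,-1.35,3.27,1],[0,0.038,-0.0025,-0.62,-1.35,3.27,1],[0,0.038,-0.0025,-0.62,-1.35,3.27,1],[0,0.038,-0.0025,-0.62,-1.35,3.27,1]]'
python3 -m handwheel '[[0,0.01,0,0,0,1,1],[0,0,0,0,0,0,1],[0,0,0,0,0,0,1]]'
python3 plan.py 0.6083 -0.277 0.32 -23.65 0 2
```

```text
time_s: 12.9
tcp_pos: [0.6165, -0.2597, 0.3219]
orientation: [0.002, 0.981, -0.192, 0.0]
contact_force: [0.2, 0.6, -1.1]
finger_gap: 0.111
time_s: 13.2
tcp_pos: [0.6137, -0.2668, 0.3224]
orientation: [0.002, 0.98, -0.199, 0.001]
contact_force: [-0.4, 1.1, -0.8]
finger_gap: 0.107
total [-0.001   0.0115  0.0025] [ 0.17 -0.15  0.7 ]
n 2 step [-0.0005, 0.0058, 0.0012] [0.09, -0.07, 0.35]
tcp [ 0.6137 -0.2668  0.3224] t 13.2 gap 0.11 F [-0.4  1.1 -0.8]
```

```bash

python3 -m handwheel '[[-0.0005,0.0058,0.001,0.09,-0.07,0.35,1],[-0.0005,0.0058,0.001,0.09,-0.07,0.35,1],[0,0,0.035,0,0,0,1],[0,0,0.035,0,0,0,1],[0,0,0.035,0,0,0,1],[0,0,0.03,0,0,0,1],[0,0,0.02,0,0,0,1],[0,0,0,0,0,0,1]]'
python3 -m handwheel '[[0,0,0,0,0,0,1],[0,0,0,0,0,0,1]]'
for i in 1 2 3; do python3 -m handwheel '[[0,0,0,0,0,0,1]]' | head -3; done
python3 plan.py 0.6085 -0.277 0.14 -23.65 0 1
```

```text
time_s: 14.0
tcp_pos: [0.6066, -0.2771, 0.1621]
orientation: [-0.0, 0.979, -0.205, -0.004]
contact_force: [-0.4, -0.1, -1.0]
finger_gap: 0.108
time_s: 14.2
tcp_pos: [0.6094, -0.2786, 0.1677]
orientation: [0.001, 0.979, -0.205, 0.002]
contact_force: [0.7, 0.1, -1.0]
finger_gap: 0.111
time_s: 14.3
tcp_pos: [0.6092, -0.2787, 0.1676]
orientation: [0.001, 0.979, -0.205, 0.002]
time_s: 14.4
tcp_pos: [0.6088, -0.2785, 0.167]
orientation: [0.001, 0.979, -0.205, 0.001]
time_s: 14.5
tcp_pos: [0.6086, -0.2784, 0.1665]
orientation: [0.001, 0.979, -0.205, 0.001]
total [-0.0007 -0.0013  0.0265] [ 0.07 -0.08 -0.05]
n 1 step [-0.0007, -0.0013, 0.0265] [0.07, -0.08, -0.05]
tcp [ 0.6086 -0.2784  0.1665] t 14.5 gap 0.11 F [ 0.3 -0.2 -1.6]
```

```bash

python3 -m handwheel '[[0,-0.0013,0.005,0,0,0,1],[0,0,0.008,0,0,0,1],[0,0,0.006,0,0,0,1],[0,0,0.004,0,0,0,1],[0,0,0.004,0,0,0,1],[0,0,0.004,0,0,0,1],[0,0,0,0,0,0,1]]'
python3 -m handwheel '[[0,0,0.004,0,0,0,1],[0,0,0.004,0,0,0,1],[0,0,0.004,0,0,0,1],[0,0,0.004,0,0,0,1],[0,0,0.004,0,0,0,1],[0,0,0,0,0,0,1]]'
python3 -m handwheel '[[0,0,0.004,0,0,0,1],[0,0,0.004,0,0,0,1],[0,0,0.003,0,0,0,1],[0,0,0.002,0,0,0,1],[0,0,0,0,0,0,1],[0,0,0,0,0,0,1]]'
```

```text
time_s: 15.2
tcp_pos: [0.6086, -0.2771, 0.134]
orientation: [0.0, 0.979, -0.205, -0.001]
contact_force: [-0.2, 0.2, -0.4]
finger_gap: 0.108
time_s: 15.8
tcp_pos: [0.6085, -0.277, 0.1139]
orientation: [0.0, 0.979, -0.205, -0.001]
contact_force: [-0.2, 0.2, -1.2]
finger_gap: 0.109
time_s: 16.4
tcp_pos: [0.609, -0.2772, 0.1017]
orientation: [0.001, 0.979, -0.205, 0.0]
contact_force: [0.1, 0.6, -0.9]
finger_gap: 0.109
```

```bash

python3 -m handwheel '[[0,0,0.001,0,0,0,1],[0,0,0.0005,0,0,0,1],[0,0,0,0,0,0,1]]'
python3 -m handwheel '[[0,0,0,0,0,0,0.5],[0,0,0,0,0,0,0],[0,0,0,0,0,0,-0.5],[0,0,0,0,0,0,-1],[0,0,0,0,0,0,-1],[0,0,0,0,0,0,-1]]'
python3 -m handwheel '[[0,0,-0.02,0,0,0,-1],[0,0,-0.04,0,0,0,-1],[0,0,-0.045,0,0,0,-1],[0,0,-0.045,0,0,0,-1],[0,0,-0.045,0,0,0,-1],[0,0,-0.04,0,0,0,-1],[0,0,0,0,0,0,-1]]'
python3 - <<'E'
from h import *
s=snap('scene')
cv2.imwrite('pics/b5.png',cv2.resize(s['frame'][90:330,160:400,::-1],(600,600),interpolation=cv2.INTER_CUBIC))
E
```

```text
time_s: 16.7
tcp_pos: [0.6089, -0.2772, 0.1004]
orientation: [0.001, 0.979, -0.205, 0.0]
contact_force: [0.0, -0.4, -0.8]
finger_gap: 0.108
time_s: 17.3
tcp_pos: [0.6089, -0.2772, 0.1003]
orientation: [0.001, 0.979, -0.205, 0.0]
contact_force: [-0.8, 0.6, 0.2]
finger_gap: 1.0
time_s: 18.0
tcp_pos: [0.6107, -0.2778, 0.3429]
orientation: [0.002, 0.979, -0.205, 0.007]
contact_force: [0.5, -0.5, 0.5]
finger_gap: 1.002
```

View pics/b5.png

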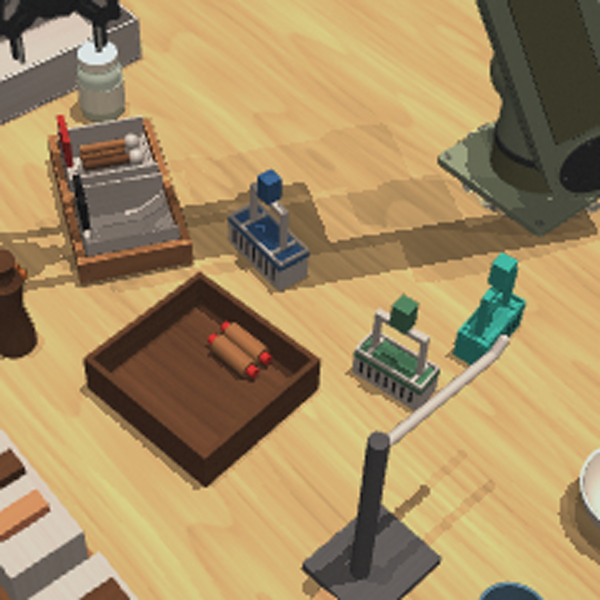

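Scene view: the bin sits level in its bay (125,210), both pins are in the crate at (240,350), and nothing else has moved. Now I measure the caddies precisely.

```bash
cat > cad.py <<'E'
from meas import *
def caddies(verbose=1):
    t=snap('top');s=snap('scene')
    B=((100,110,30),(125,255,255));G=((45,60,30),(78,255,255))
    for nm,(lo,hi),rs,kz in(('large',B,(235,130,70,80),.139),('medium',G,(280,185,80,70),.133)):
        bl=[b for b in blobs(s,lo,hi,4,rs)[1] if b[0][4]>60]
        k=min(bl,key=lambda b:b[1][1]); p=onz(s,*k[1],kz); 
        u,v=proj(t,[p[0],p[1],.05]); x0,y0=int(u)-32,int(v)-24
        im=t['frame'][y0:y0+48,x0:x0+64]; hsv=cv2.cvtColor(im,cv2.COLOR_RGB2HSV)
        wood=cv2.inRange(hsv,(8,70,0),(30,255,255)); m=255-wood
        m=cv2.morphologyEx(m,cv2.MORPH_OPEN,np.ones((3,3)))
        _,lab,st,ce=cv2.connectedComponentsWithStats(m)
        i=min(range(1,len(st)),key=lambda i:np.hypot(*(ce[i]-[32,24])) if st[i][4]>100 else 99)
        pts=np.argwhere(lab==i)[:,::-1]+[x0,y0]
        q=np.array([onz(t,*a,.05)[:2] for a in pts],np.float32); (c,wh,a)=cv2.minAreaRect(q)
        box=cv2.boxPoints((c,wh,a)); e=[box[1]-box[0],box[2]-box[1]]; e=max(e,key=np.linalg.norm); yaw=np.degrees(np.arctan2(-e[0],e[1])); yaw=(yaw+90)%180-90
        print(nm,'knob scene',k,p.round(4),'box centre@z.05',np.round(c,4),np.round(wh,3),'yaw',yaw.round(1))
if __name__=='__main__': caddies()
E
python3 cad.py; python3 plan.py 0.45 -0.07 0.33 0 0
```

```text
large knob scene ([263, 158, 9, 14, 100], [267.0, 164.4]) [ 0.4276 -0.1056  0.139 ] box centre@z.05 [ 0.4248 -0.1046] [0.114 0.047] yaw -1.7
medium knob scene ([316, 208, 11, 15, 116], [321.2, 215.2]) [0.4369 0.157  0.133 ] box centre@z.05 [0.4357 0.156 ] [0.045 0.101] yaw 12.3
total [-0.2283 -0.1256  0.0046] [  0.05   0.07 -23.7 ]
n 6 step [-0.0341, -0.0273, 0.0007] [0.01, 0.01, -3.95]
tcp [ 0.6086 -0.2768  0.3345] t 18.1 gap 1.0 F [-0.1 -0.7 -0.6]
```

```bash
python3 plan.py 0.426 -0.105 0.27 -1.7 0 8
```

```text
total [-0.2362 -0.084   0.0646] [  0.05   0.07 -22.  ]
n 8 step [-0.0275, -0.0154, 0.0081] [0.01, 0.01, -2.75]
tcp [ 0.6086 -0.2768  0.3345] t 18.1 gap 1.0 F [-0.1 -0.7 -0.6]
```

```bash

python3 -m handwheel '[[-0.0275,-0.0154,0.008,0,0,-2.75,-1],[-0.0275,-0.0154,0.008,0,0,-2.75,-1],[-0.0275,-0.0154,0.008,0,0,-2.75,-1],[-0.0275,-0.0154,0.008,0,0,-2.75,-1],[-0.0275,-0.0154,0.008,0,0,-2.75,-1],[-0.0275,-0.0154,0.008,0,0,-2.75,-1],[-0.0275,-0.0154,0.008,0,0,-2.75,-1],[-0.0275,-0.0154,0.008,0,0,-2.75,-1]]'
python3 -m handwheel '[[0,0,0,0,0,0,-1],[0,0,0,0,0,0,-1],[0,0,0,0,0,0,-1]]'
python3 plan.py 0.426 -0.105 0.139 -1.7 0 4;python3 cad.py
```

```text
time_s: 18.95
tcp_pos: [0.4244, -0.1039, 0.2688]
orientation: [-0.0, 1.0, -0.014, -0.002]
contact_force: [0.3, -0.2, 0.1]
finger_gap: 0.999
time_s: 19.25
tcp_pos: [0.4272, -0.1054, 0.2707]
orientation: [0.001, 1.0, -0.015, -0.0]
contact_force: [0.2, -0.5, 0.2]
finger_gap: 1.0
total [-0.0011 -0.0006  0.1317] [ 0.07  0.03 -0.03]
n 4 step [-0.0003, -0.0001, 0.0329] [0.02, 0.01, -0.01]
tcp [ 0.4272 -0.1054  0.2707] t 19.2 gap 1.0 F [ 0.2 -0.5  0.2]
large knob scene ([263, 158, 9, 14, 100], [267.0, 164.4]) [ 0.4276 -0.1056  0.139 ] box centre@z.05 [ 0.4582 -0.1551] [0.099 0.096] yaw -3.4
medium knob scene ([316, 208, 11, 15, 116], [321.2, 215.2]) [0.4369 0.157  0.133 ] box centre@z.05 [0.4357 0.156 ] [0.045 0.101] yaw 12.3
```

```bash

python3 -m handwheel '[[0,0,0.035,0,0,0,-1],[0,0,0.035,0,0,0,-1],[0,0,0.03,0,0,0,-1],[0,0,0.02,0,0,0,-1],[0,0,0.011,0,0,0,-1],[0,0,0,0,0,0,-1],[0,0,0,0,0,0,-1]]'
python3 -m handwheel '[[0,0,0,0,0,0,-0.3],[0,0,0,0,0,0,0],[0,0,0,0,0,0,0.3],[0,0,0,0,0,0,0.6],[0,0,0,0,0,0,1],[0,0,0,0,0,0,1],[0,0,0,0,0,0,1],[0,0,0,0,0,0,1]]'
python3 -m handwheel '[[0,0,-0.01,0,0,0,1],[0,0,-0.03,0,0,0,1],[0,0,-0.04,0,0,0,1],[0,0,-0.045,0,0,0,1],[0,0,-0.045,0,0,0,1],[0,0,-0.03,0,0,0,1],[0,0,0,0,0,0,1],[0,0,0,0,0,0,1]]'
python3 plan.py 0.39 0.10 0.34 2.8 0 7
```

```text
time_s: 20.05
tcp_pos: [0.4275, -0.1056, 0.1407]
orientation: [0.001, 1.0, -0.015, 0.0]
contact_force: [1.1, 0.3, 0.3]
finger_gap: 1.002
time_s: 20.85
tcp_pos: [0.4265, -0.1052, 0.1405]
orientation: [0.001, 1.0, -0.015, -0.0]
contact_force: [-2.0, 0.6, 5.3]
finger_gap: 0.271
time_s: 21.65
tcp_pos: [0.4263, -0.1049, 0.3399]
orientation: [0.001, 1.0, -0.015, -0.0]
contact_force: [-0.2, -0.3, -3.8]
finger_gap: 0.271
total [-0.0424 -0.2037 -0.0003] [ 0.06  0.01 -4.5 ]
n 7 step [-0.0051, -0.0293, -0.0] [0.01, 0.0, -0.64]
tcp [ 0.4263 -0.1049  0.3399] t 21.6 gap 0.27 F [-0.2 -0.3 -3.8]
```

```bash

python3 -m handwheel '[[-0.005,-0.015,0,0,0,-0.5,1],[-0.005,-0.03,0,0,0,-0.64,1],[-0.005,-0.03,0,0,0,-0.64,1],[-0.005,-0.03,0,0,0,-0.64,1],[-0.005,-0.03,0,0,0,-0.64,1],[-0.005,-0.03,0,0,0,-0.64,1],[-0.005,-0.03,0,0,0,-0.64,1],[0,-0.03,0,0,0,0,1]]'
python3 -m handwheel '[[0,-0.035,0,0,0,0,1],[0,-0.035,0,0,0,0,1],[0,-0.035,0,0,0,0,1],[0,-0.035,0,0,0,0,1],[0,-0.03,0,0,0,0,1],[0,-0.015,0,0,0,0,1],[0,0,0,0,0,0,1],[0,0,0,0,0,0,1]]'
python3 plan.py 0.40 0.315 0.309 2.8 0 2
python3 - <<'E'
from h import *
s=snap('scene');t=snap('top')
cv2.imwrite('pics/b6.png',np.hstack([cv2.resize(s['frame'][130:370,270:510,::-1],(400,400),interpolation=cv2.INTER_CUBIC),cv2.resize(t['frame'][90:270,60:240,::-1],(400,400),interpolation=cv2.INTER_CUBIC)]))
E
```

```text
time_s: 22.45
tcp_pos: [0.3876, 0.1207, 0.3376]
orientation: [0.001, 1.0, 0.023, -0.003]
contact_force: [0.7, -0.2, -2.6]
finger_gap: 0.272
time_s: 23.25
tcp_pos: [0.3806, 0.3037, 0.3384]
orientation: [0.002, 1.0, 0.023, -0.001]
contact_force: [-0.4, 1.1, -3.0]
finger_gap: 0.271
total [ 0.02   -0.0105  0.0293] [ 0.22  0.14 -0.15]
n 2 step [0.01, -0.0052, 0.0147] [0.11, 0.07, -0.08]
tcp [0.3806 0.3037 0.3384] t 23.2 gap 0.27 F [-0.4  1.1 -3. ]
```

View pics/b6.png

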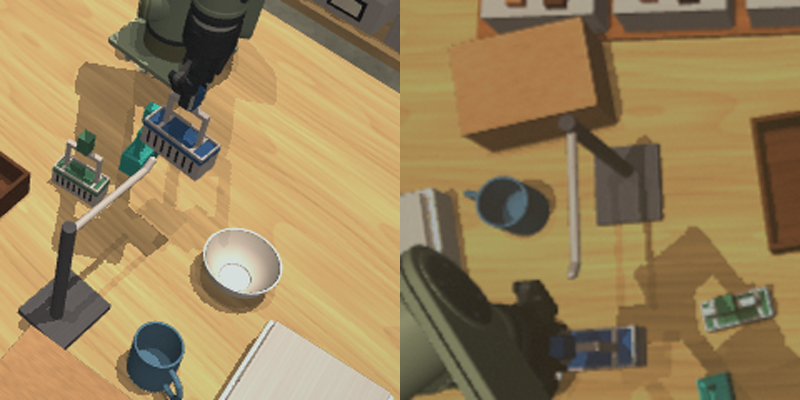

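Left crop: the large caddy is held level at (180,135), in front of the rod tip (153,160). In the top crop the rod runs straight from (568,125) to (573,270). I lower and thread it in.

```bash

python3 -m handwheel '[[0.01,-0.005,0.015,0.1,0.07,0,1],[0.01,-0.005,0.015,0.1,0.07,0,1],[0,0,0,0,0,0,1],[0,0,0,0,0,0,1]]'
python3 -m handwheel '[[0.015,0,0,0,0,0,1],[0.015,0,0,0,0,0,1],[0.015,0,0,0,0,0,1],[0.015,0,0,0,0,0,1],[0.01,0,0,0,0,0,1],[0,0,0,0,0,0,1],[0,0,0,0,0,0,1]]'
python3 plan.py 0.595 0.3245 0.308 2.8 0 8
python3 - <<'E'
from h import *
s=snap('scene')
cv2.imwrite('pics/b7.png',cv2.resize(s['frame'][170:290,280:440,::-1],(800,600),interpolation=cv2.INTER_CUBIC))
E
```

```text
time_s: 23.75
tcp_pos: [0.4003, 0.3146, 0.3098]
orientation: [-0.001, 1.0, 0.022, 0.001]
contact_force: [0.2, 0.7, -2.6]
finger_gap: 0.273
time_s: 24.45
tcp_pos: [0.4703, 0.3187, 0.3094]
orientation: [-0.001, 1.0, 0.023, 0.0]
contact_force: [-0.6, 0.2, -2.8]
finger_gap: 0.274
total [ 1.248e-01 -1.000e-04  1.500e-03] [-0.11 -0.05 -0.18]
n 8 step [0.0156, 0.0, 0.0002] [-0.01, -0.01, -0.02]
tcp [0.4703 0.3187 0.3094] t 24.4 gap 0.27 F [-0.6  0.2 -2.8]
```

View pics/b7.png

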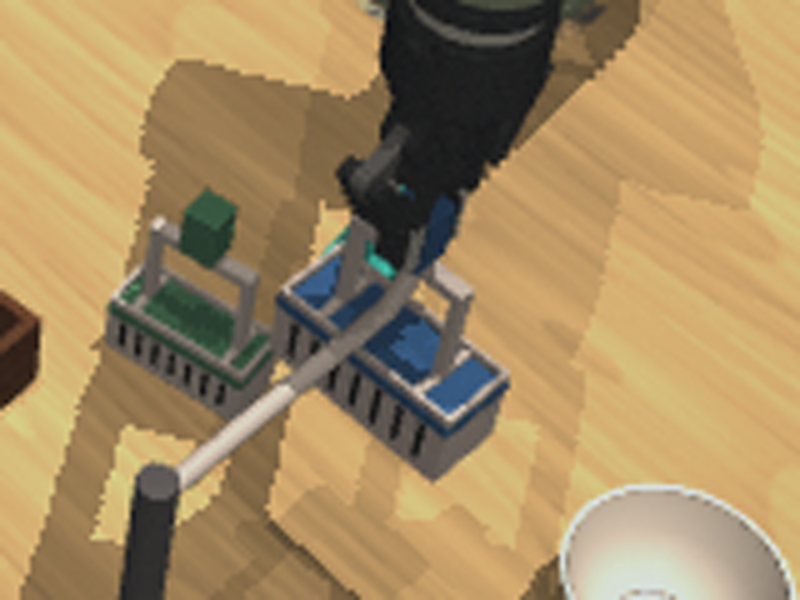

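The rod enters the window (tip at ≈(415,280)) and no contact shows. Pushing on, then lowering.

```bash

python3 -m handwheel '[[0.015,0,0,0,0,0,1],[0.015,0,0,0,0,0,1],[0.015,0,0,0,0,0,1],[0.015,0,0,0,0,0,1],[0.015,0,0,0,0,0,1],[0.015,0,0,0,0,0,1],[0.015,0,0,0,0,0,1],[0.015,0,0,0,0,0,1]]'
python3 -m handwheel '[[0,0,0,0,0,0,1],[0,0,0.006,0,0,0,1],[0,0,0.006,0,0,0,1],[0,0,0.005,0,0,0,1],[0,0,0.002,0,0,0,1],[0,0,0,0,0,0,1],[0,0,0,0,0,0,1]]'
```

```text
time_s: 25.3
tcp_pos: [0.5913, 0.3244, 0.31]
orientation: [-0.001, 1.0, 0.023, 0.001]
contact_force: [0.3, -0.5, -2.5]
finger_gap: 0.271
time_s: 26.0
tcp_pos: [0.5902, 0.3245, 0.2913]
orientation: [-0.001, 1.0, 0.023, 0.001]
contact_force: [-0.2, 1.0, -2.1]
finger_gap: 0.273
```

```bash

python3 -m handwheel '[[0,0,0.002,0,0,0,1],[0,0,0.002,0,0,0,1],[0,0,0,0,0,0,1],[0,0,0,0,0,0,1]]'
python3 -m handwheel '[[0,0,0.0015,0,0,0,1],[0,0,0,0,0,0,1],[0,0,0,0,0,0,1]]'
```

```text
time_s: 26.4
tcp_pos: [0.5903, 0.3244, 0.287]
orientation: [-0.001, 1.0, 0.023, 0.001]
contact_force: [0.4, 0.7, -1.8]
finger_gap: 0.274
time_s: 26.7
tcp_pos: [0.5905, 0.3244, 0.2863]
orientation: [-0.001, 1.0, 0.023, 0.002]
contact_force: [0.0, 0.0, 0.9]
finger_gap: 0.273
```

```bash

python3 -m handwheel '[[0,0,0,0,0,0,0.3],[0,0,0,0,0,0,0.15],[0,0,0,0,0,0,0],[0,0,0,0,0,0,0],[0,0,0,0,0,0,0]]'
python3 -m handwheel '[[0,0,-0.01,0,0,0,0],[0,0,-0.02,0,0,0,0],[0,0,-0.03,0,0,0,0],[0,0,-0.03,0,0,0,0],[0,0,0,0,0,0,-1],[0,0,0,0,0,0,-1]]'
python3 plan.py 0.39 0.26 0.37 5 0 8
python3 - <<'E'
from h import *
s=snap('scene')
cv2.imwrite('pics/b8.png',cv2.resize(s['frame'][170:320,260:460,::-1],(800,600),interpolation=cv2.INTER_CUBIC))
E
python3 cad.py
```

```text
time_s: 27.2
tcp_pos: [0.5903, 0.3244, 0.2855]
orientation: [-0.001, 1.0, 0.023, 0.001]
contact_force: [0.7, 0.5, 0.2]
finger_gap: 0.504
time_s: 27.8
tcp_pos: [0.5902, 0.3242, 0.3768]
orientation: [-0.002, 1.0, 0.023, 0.002]
contact_force: [-1.1, 0.1, -0.7]
finger_gap: 0.819
total [-0.203   0.055   0.0057] [-0.19 -0.25 -2.36]
n 8 step [-0.0255, 0.0064, 0.0008] [-0.02, -0.03, -0.29]
tcp [0.5902 0.3242 0.3768] t 27.8 gap 0.82 F [-1.1  0.1 -0.7]Traceback (most recent call last):
  File "cad.py", line 18, in <module>
    if __name__=='__main__': caddies()
                             ~~~~~~~^^
  File "cad.py", line 7, in caddies
    k=min(bl,key=lambda b:b[1][1]); p=onz(s,*k[1],kz);
ValueError: min() iterable argument is empty
```

View pics/b8.png

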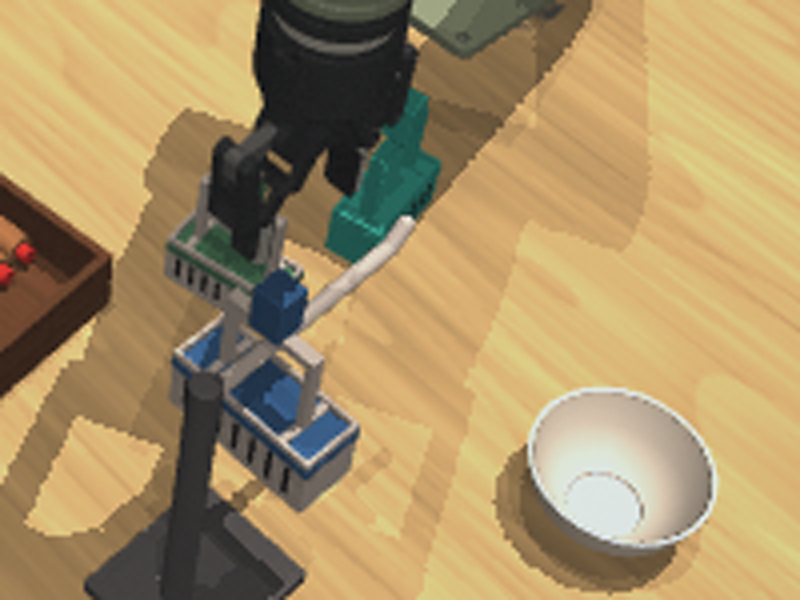

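The large caddy hangs level on the rod by its crossbar near the post (blue knob (278,300)), with the fingers clear. Next is the medium caddy.

```bash
python3 plan.py 0.436 0.1565 0.34 12.3 0 8
```

```text
total [-0.1613  0.1603  0.034 ] [-0.07  0.01 -9.66]
n 8 step [-0.0216, 0.0185, 0.0043] [-0.01, 0.0, -1.21]
tcp [0.5898 0.324  0.3742] t 27.9 gap 0.99 F [-1.1  0.5 -0.5]
```

```bash

python3 -m handwheel '[[-0.0216,0.0185,0.0043,0,0,-1.2,-1],[-0.0216,0.0185,0.0043,0,0,-1.2,-1],[-0.0216,0.0185,0.0043,0,0,-1.2,-1],[-0.0216,0.0185,0.0043,0,0,-1.2,-1],[-0.0216,0.0185,0.0043,0,0,-1.2,-1],[-0.0216,0.0185,0.0043,0,0,-1.2,-1],[-0.0216,0.0185,0.0043,0,0,-1.2,-1],[-0.0216,0.0185,0.0043,0,0,-1.2,-1]]'
python3 -m handwheel '[[0,0,0,0,0,0,-1],[0,0,0,0,0,0,-1],[0,0,0,0,0,0,-1]]'
python3 plan.py 0.4365 0.1565 0.134 12.3 0 5
python3 - <<'E'
from meas import *
s=snap('scene')
for b in blobs(s,(45,60,30),(78,255,255),3,(280,185,80,70))[1]: print(b,onz(s,*b[1],.133).round(4))
E
```

```text
time_s: 28.75
tcp_pos: [0.435, 0.156, 0.3392]
orientation: [-0.001, 0.994, 0.107, 0.0]
contact_force: [-0.5, -0.6, 0.2]
finger_gap: 1.002
time_s: 29.05
tcp_pos: [0.4369, 0.1574, 0.3402]
orientation: [-0.001, 0.994, 0.107, 0.001]
contact_force: [0.4, 0.4, 0.8]
finger_gap: 1.002
total [-0.0011  0.0012  0.2062] [-0.13 -0.14 -0.05]
n 5 step [-0.0002, 0.0002, 0.0412] [-0.03, -0.03, -0.01]
tcp [0.4369 0.1574 0.3402] t 29.1 gap 1.0 F [0.4 0.4 0.8]
([309, 227, 18, 14, 133], [318.1, 233.2]) [0.4908 0.2003 0.133 ]
([316, 208, 11, 15, 116], [321.2, 215.2]) [0.4369 0.157  0.133 ]
([302, 231, 17, 11, 17], [310.0, 236.2]) [0.5163 0.1938 0.133 ]
```

```bash

python3 -m handwheel '[[0,0.001,0.045,0,0,0,-1],[0,0,0.045,0,0,0,-1],[0,0,0.045,0,0,0,-1],[0,0,0.04,0,0,0,-1],[0,0,0.02,0,0,0,-1],[0,0,0.01,0,0,0,-1],[0,0,0,0,0,0,-1],[0,0,0,0,0,0,-1]]'
python3 -m handwheel '[[0,0,0,0,0,0,-0.3],[0,0,0,0,0,0,0],[0,0,0,0,0,0,0.3],[0,0,0,0,0,0,0.6],[0,0,0,0,0,0,1],[0,0,0,0,0,0,1],[0,0,0,0,0,0,1],[0,0,0,0,0,0,1]]'
python3 -m handwheel '[[0,0,-0.01,0,0,0,1],[0,0,-0.03,0,0,0,1],[0,0,-0.04,0,0,0,1],[0,0,-0.045,0,0,0,1],[0,0,-0.045,0,0,0,1],[0,0,-0.035,0,0,0,1],[0,0,0,0,0,0,1],[0,0,0,0,0,0,1]]'
python3 plan.py 0.385 0.309 0.34 2.8 0 7
```

```text
time_s: 29.9
tcp_pos: [0.4381, 0.157, 0.1363]
orientation: [-0.001, 0.994, 0.107, 0.002]
contact_force: [-0.1, -0.7, 0.9]
finger_gap: 0.997
time_s: 30.7
tcp_pos: [0.4368, 0.1564, 0.1359]
orientation: [-0.001, 0.994, 0.107, 0.001]
contact_force: [-1.8, -1.6, 5.6]
finger_gap: 0.272
time_s: 31.5
tcp_pos: [0.4365, 0.1559, 0.3406]
orientation: [-0.001, 0.994, 0.107, 0.002]
contact_force: [-0.8, -0.1, -2.5]
finger_gap: 0.275
total [-0.0178 -0.1605  0.0008] [-0.13 -0.18  9.44]
n 7 step [-0.0042, -0.0227, 0.0001] [-0.02, -0.03, 1.35]
tcp [0.4365 0.1559 0.3406] t 31.5 gap 0.27 F [-0.8 -0.1 -2.5]
```

```bash

python3 -m handwheel '[[-0.0042,-0.0227,0,0,0,1.35,1],[-0.0042,-0.0227,0,0,0,1.35,1],[-0.0042,-0.0227,0,0,0,1.35,1],[-0.0042,-0.0227,0,0,0,1.35,1],[-0.0042,-0.0227,0,0,0,1.35,1],[-0.0042,-0.0227,0,0,0,1.35,1],[-0.0042,-0.0227,0,0,0,1.35,1],[0,0,0,0,0,0,1]]'
python3 -m handwheel '[[0,0,0,0,0,0,1],[0,0,0,0,0,0,1]]'
python3 plan.py 0.40 0.3145 0.311 2.8 0 2
```

```text
time_s: 32.3
tcp_pos: [0.3836, 0.3104, 0.3381]
orientation: [-0.0, 1.0, 0.026, -0.001]
contact_force: [-0.1, -0.4, -1.2]
finger_gap: 0.272
time_s: 32.5
tcp_pos: [0.3848, 0.308, 0.3396]
orientation: [-0.0, 1.0, 0.024, 0.0]
contact_force: [0.3, -0.0, -0.9]
finger_gap: 0.269
total [ 0.0155 -0.0058  0.0286] [-0.03 -0.02 -0.03]
n 2 step [0.0078, -0.0029, 0.0143] [-0.01, -0.01, -0.01]
tcp [0.3848 0.308  0.3396] t 32.5 gap 0.27 F [ 0.3 -0.  -0.9]
```

```bash

python3 -m handwheel '[[0.008,-0.003,0.0143,0,0,0,1],[0.008,-0.003,0.0143,0,0,0,1],[0,0,0,0,0,0,1],[0,0,0,0,0,0,1]]'
python3 -m handwheel '[[0.015,0,0,0,0,0,1],[0.015,0,0,0,0,0,1],[0.015,0,0,0,0,0,1],[0.015,0,0,0,0,0,1],[0.015,0,0,0,0,0,1],[0.015,0,0,0,0,0,1],[0.015,0,0,0,0,0,1],[0.01,0,0,0,0,0,1]]'
python3 -m handwheel '[[0,0,0,0,0,0,1],[0,0,0.006,0,0,0,1],[0,0,0.006,0,0,0,1],[0,0,0.005,0,0,0,1],[0,0,0.002,0,0,0,1],[0,0,0,0,0,0,1],[0,0,0,0,0,0,1]]'
```

```text
time_s: 32.9
tcp_pos: [0.4007, 0.3149, 0.312]
orientation: [-0.001, 1.0, 0.024, 0.001]
contact_force: [-0.8, 0.2, -1.6]
finger_gap: 0.267
time_s: 33.7
tcp_pos: [0.5173, 0.3213, 0.3119]
orientation: [-0.001, 1.0, 0.024, 0.001]
contact_force: [-0.4, -0.3, -2.5]
finger_gap: 0.267
time_s: 34.4
tcp_pos: [0.5155, 0.3214, 0.2936]
orientation: [-0.001, 1.0, 0.024, 0.001]
contact_force: [-0.2, 0.9, -1.6]
finger_gap: 0.27
```

Grip height was 0.1359, so the contact is expected at TCP z ≈ 0.288.

```bash

python3 -m handwheel '[[0,0,0.002,0,0,0,1],[0,0,0.002,0,0,0,1],[0,0,0,0,0,0,1],[0,0,0,0,0,0,1]]'
python3 -m handwheel '[[0,0,0.0015,0,0,0,1],[0,0,0,0,0,0,1],[0,0,0,0,0,0,1]]'
```

```text
time_s: 34.8
tcp_pos: [0.5156, 0.3213, 0.2893]
orientation: [-0.001, 1.0, 0.024, 0.001]
contact_force: [-0.2, 0.3, -1.3]
finger_gap: 0.272
time_s: 35.1
tcp_pos: [0.5156, 0.3214, 0.2879]
orientation: [-0.001, 1.0, 0.024, 0.001]
contact_force: [-0.1, 1.3, -2.1]
finger_gap: 0.271
```

```bash

python3 -m handwheel '[[0,0,0.0012,0,0,0,1],[0,0,0,0,0,0,1],[0,0,0,0,0,0,1]]'
python3 -m handwheel '[[0,0,0,0,0,0,0.3],[0,0,0,0,0,0,0.15],[0,0,0,0,0,0,0],[0,0,0,0,0,0,0],[0,0,0,0,0,0,0]]'
python3 -m handwheel '[[0,0,-0.01,0,0,0,0],[0,0,-0.02,0,0,0,0],[0,0,-0.03,0,0,0,0],[0,0,-0.03,0,0,0,0],[0,0,-0.02,0,0,0,0],[0,0,0,0,0,0,0]]'
python3 -m handwheel '[[-0.04,0.02,0,0,0,0,0],[-0.04,0.03,0,0,0,0,0],[-0.04,0.03,0,0,0,0,0],[-0.04,0.03,0,0,0,0,0],[-0.03,0.03,0,0,0,0,0],[0,0.03,0,0,0,0,0],[0,0,0,0,0,0,0],[0,0,0,0,0,0,0]]'
python3 - <<'E'
from h import *
s=snap('scene');t=snap('top')
cv2.imwrite('pics/b9.png',np.hstack([cv2.resize(s['frame'][90:330,160:400,::-1],(400,400),interpolation=cv2.INTER_CUBIC),cv2.resize(t['frame'][90:270,60:240,::-1],(400,400),interpolation=cv2.INTER_CUBIC)]))
E
```

```text
time_s: 35.4
tcp_pos: [0.5156, 0.3214, 0.2876]
orientation: [-0.001, 1.0, 0.024, 0.002]
contact_force: [-0.5, -0.7, 5.0]
finger_gap: 0.273
time_s: 35.9
tcp_pos: [0.5156, 0.3214, 0.2865]
orientation: [-0.001, 1.0, 0.024, 0.001]
contact_force: [0.5, -0.5, 0.5]
finger_gap: 0.497
time_s: 36.5
tcp_pos: [0.5162, 0.3216, 0.4009]
orientation: [-0.003, 1.0, 0.024, 0.005]
contact_force: [-0.3, -0.3, -0.3]
finger_gap: 0.506
time_s: 37.3
tcp_pos: [0.3336, 0.1418, 0.3954]
orientation: [-0.001, 1.0, 0.024, 0.001]
contact_force: [-1.3, 0.8, -0.1]
finger_gap: 0.501
```

View pics/b9.png

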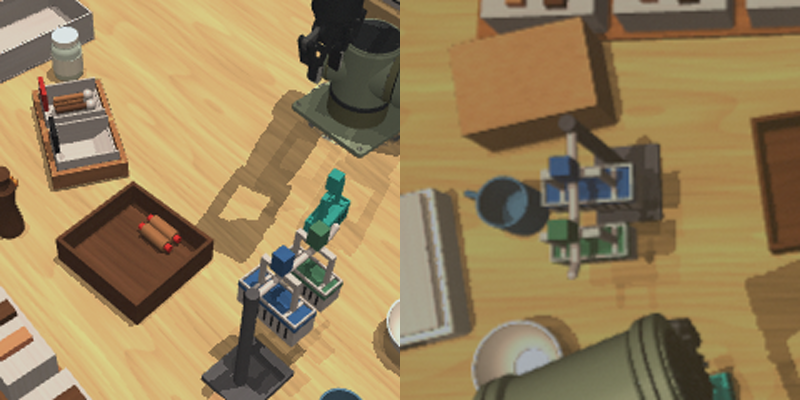

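Both caddies hang with blue nearer the post, the pins are in the crate and the bin is in its bay. I'll run one numeric check for heights and rest, then hand in.

```bash
python3 -m handwheel '[[0,0,0,0,0,0,0],[0,0,0,0,0,0,0],[0,0,0,0,0,0,0],[0,0,0,0,0,0,0],[0,0,0,0,0,0,0]]' | tail -2
python3 - <<'E'
from meas import *
for k in range(2):
    s=snap('scene'); t=snap('top')
    for n,lo,hi in(('blue',(100,110,30),(125,255,255)),('green',(45,60,30),(78,255,255))):
        a=min([b for b in blobs(s,lo,hi,4,(295,200,85,110))[1] if b[0][4]>40],key=lambda b:b[1][1])
        b=min([b for b in blobs(t,lo,hi,6,(115,150,60,60),0)[1] if b[0][4]>25],key=lambda b:b[1][0])
        print(n,a,b,two(s,a[1],t,b[1]))
r.finish_job()
E
```

```text
contact_force: [0.9, -0.8, -0.7]
finger_gap: 0.502
blue ([323, 238, 14, 18, 180], [329.1, 246.1]) ([128, 161, 8, 8, 57], [131.3, 164.4]) (array([0.59361259, 0.32616852, 0.28906417]), np.float64(0.0024797079911593445))
green ([344, 222, 14, 19, 178], [350.4, 230.6]) ([126, 189, 10, 9, 82], [130.9, 193.0]) (array([0.51834624, 0.32473282, 0.28818121]), np.float64(0.0032267730943483105))
blue ([323, 238, 14, 18, 180], [329.1, 246.1]) ([128, 161, 8, 8, 56], [131.2, 164.3]) (array([0.59380795, 0.32631715, 0.28938226]), np.float64(0.0024806064991035213))
green ([344, 222, 14, 19, 177], [350.4, 230.7]) ([126, 189, 10, 9, 81], [130.9, 192.9]) (array([0.51856913, 0.32484768, 0.28807415]), np.float64(0.003056366320308808))
the job is handed in; nothing more can be done
```

The display is changed over and the job is handed in, with about 38 of the 208 s used. The hand-in reports no verdict, so the result rests on my own checks.

- **Bin:** I lifted the black-board bin out level and tipped it over the crate. The tilt stopped at 52° instead of the intended 65°, but both pins present rolled out. The bin went back into its bay with the gripper at the same height as when I gripped it (0.100 m), and it looked level.
- **Caddies:** I hung the large (blue) caddy about 60 mm from the post, then the medium (green) about 135 mm from it. There was no small caddy, and I left the turquoise and orange look-alikes alone.

**Last checks:** From two views the knobs sat at heights of 0.289 m (large) and 0.288 m (medium), against roughly 0.285 m expected for a crossbar resting on the rod. They did not move between two frames. The pins lay in the crate, the gripper was clear of everything, and the bystanders visible in the last pictures had not shifted.

No check failed. I checked that the bin was fully home only by the gripper height and the picture, not by a separate measurement.

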